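# Return a tip box through the chute flap

## Task

Return the used pipette tip box that stands on the deck of the returns chute: with your fingertips push it along the deck and through the hanging flap, until it has slid down the ramp behind to the stop. Then draw your fingers back out so that the flap swings shut. Only push the box, never lift or carry it, and leave the timer, the bottle and the tube rack standing where they are.

Things in the scene. Friction and masses are not known exactly. Their poses are not given: they have to be found in the camera images.
- chute: Returns chute, a fixed grey bench fixture: slick flat deck, two posts with a hanging flap, ramp behind. Origin: on the bench top below the flap's hinge line, midway across. x = direction of travel (deck, flap, ramp), y across, z up. The deck is 75 mm above the bench, from x = -200 to +60 mm. Posts at x = 0: 26 mm deep, inner faces 158 mm apart, tops 159 mm up; nothing spans them.
- entry (a point): Middle of the deck's entry edge, on the deck surface (chute x = -200 mm). The deck is 236 mm wide here. Guides 16 mm high stand on it: 224 mm apart at the entry, narrowing to 150 mm apart at x = -45 mm and staying so to the lip.
- lip (a point): Middle of the deck's far edge, on the deck surface, 60 mm past the flap's hinge line. Here a slippery steel ramp begins, 150 mm wide, 118 mm long, falling at 28 degrees to an end stop 25 mm high. A box whose middle passes the lip tips onto it and slides down by its own weight, with no further push.
- pins (a point): Middle of the flap's hinge line, 75 mm above the deck, 150 mm above the bench. The flap is U-shaped: two 10 mm wide ears (120 mm clear between) on the pins, and a plate 140 mm wide, 3 mm thick, from 32 to 70 mm below the pins. Fingers pointing down pass between the ears over the plate; up to about 30 mm past the hinge line they clear the raised plate.
- flap (a joint): Angle of the gravity flap (rad): 0 = hanging shut; grows to 1.6 as it is pushed inward along the chute's +x, by the box or the fingers. It weighs 40 g, has no latch or spring and falls shut by itself when nothing holds it.
- tip_box: Used tip box: low pink see-through box with a rim, loose, about 0.2 kg. Its solid body is 92 mm (own x) by 132 mm (own y) by 44 mm high; the rim overhangs to 100 x 139 mm in looks only. Origin: centre of its underside. It starts on the deck before the flap, its 92 mm side along the chute's x (turned up to 0.2 rad either way), and goes through broadside.
- timer: Bench timer with a display, 34 x 68 x 55 mm, loose, stands on the bench beyond the ramp; bystander. Origin: centre of its underside.
- vial_bottle: Small white dropper bottle, 42 mm diameter, 127 mm high, loose, stands on the bench on the deck's side of the chute; bystander. Origin: centre of its underside.
- tube_rack: Green rack with small tubes, 58 x 85 x 53 mm, loose, stands on the bench beyond the ramp; bystander. Origin: centre of its underside.

How it is judged:
By the outcome, as a careful person would: the job done as asked, in the order asked, and still so for the second after the job is handed in, with the robot touching nothing.
It also fails if it takes over 51 s, if anything falls off the work surface, if the arm or the gripper's body presses on something with over 40 N, if the wrist force passes 120 N, or if a joint passes its speed limit or range.

## Robot

A 7-joint arm with a two-finger parallel gripper is mounted at the origin on a cart in front of the work surface, level with it; the furniture and walls round the work are solid. World frame = base frame: x ahead of the robot, y to its left, z up, the work surface at z = 0. Lengths are in mm, angles in rad, forces in N, time in s.
With the tool pointing down it reaches from about 350 to 900 mm from the base axis. Payload 8.1 kg.
Tool frame: the origin (TCP) lies at the very end of the fingers, on their centre line; the grasp point (between the pads) lies 19 mm behind it (manip.grip_depth is the distance from the TCP to the grasp point, in mm); z points along the fingers, y is the line along which they close (so a half turn about z gives the same grasp; the last joint's range is limited). The gripper opens to 85 mm and grips with 20 to 120 N. Pads are 22 mm wide; open, the fingers measure 114 mm over their backs; the gripper's body (76 mm by 85 mm) begins 54 mm behind the grasp point. The pads swing forward as they close: fully open they stand 13 mm farther back than shut.
Start: joints at [1.058, 0.434, 0.025, 1.573, -0.012, 1.134, -0.075], TCP at [248.995, -573.274, 231.323] pointing down, gripper open.
Joint ranges: [-2.62, 2.62], [-0.44, 2.09], [-1.27, 1.32], [0.08, 2.57], [-1.32, 4.46], [0.12, 2], [-2.74, 2.74]. Speed limits (rad/s): [2.22, 2.22, 3.01, 3.01, 3.14, 3.14, 3.14].

## Interface

Orientations are given as a unit quaternion [w, x, y, z].
In Python, from cell import manip gives the robot as it stands.
- The arm moves only by the tool inch_along, called after ">>>" as name(argument=value, ...) on one line, values as JSON. Schema: {"type":"object","properties":{"steps":{"type":"array","items":{"type":"number"},"minItems":7,"maxItems":35},"grip_force":{"type":"number"},"only":{"type":"string"},"quiet":{"type":"boolean"},"lines":{"type":"string"}},"required":["steps"],"additionalProperties":false}. steps is one flat list of numbers that holds 1 to 5 rows one after another, with no inner brackets; each row has 7 numbers: a rotation vector rx, ry, rz in units of 0.1 rad, then dx, dy, dz in m, then the finger opening in mm; each row is the pose to reach, as a shift and turn from the pose commanded when the call began, along the tool's axes at that moment; what a row does not reach only later rows make up. A row lasts 1/12 s, in which the tool goes at most 41.7 mm and 0.125 rad, less where a joint would pass 70% of its speed; a pose out of reach is approached as far as the arm can. The fingers move at their own pace and stop on an object; grip_force is the grip in N (left out, the last holds). Time passes only in rows, so rows that do not move let the fingers close. The tool returns the time, the measured TCP pose, the force, the opening and the grip force at its end. only (a regular expression) keeps the lines of the reply that match it, lines (a string "A,B") keeps lines A to B, and quiet returns only ok. Input that does not fit is refused with a message, and nothing moves.
- manip.get_state(): the state, without advancing time (a new reading comes with each control period).
- manip.grab_frame(name): name is "scene" or "top"; returns the picture (420x560x3 uint8, red, green, blue); there is no depth.
- manip.calibration(name): a dict with "K" (3x3 intrinsics, pixels), "cam_to_world" (4x4, takes a point from camera to world coordinates). Camera axes: x right, y up, looking along -z (the intrinsics and any distortion apply to the point x, -y, -z); pixel columns grow to the right and rows downward; lengths in mm; the calibration is good to about 2 mm. A picture is of the moment at which its call begins. calibration takes no time and is no camera call.
- manip.sign_off(): hands the job in; it is judged then, once.
The state is a dict: "t": time; "joint_positions": joint angles; "joint_vel": joint speeds; "joint_torque": joint torques, N m; "tcp_pos": TCP position; "tool_rot": TCP orientation; "ft_force": force on the tool from outside, world axes, zero at the start; "ft_torque": the same for the moment, N m; "gripper_width": finger opening in mm; "gripper_force": force on a finger pad.
Only numpy, scipy, OpenCV 4.12 (cv2) and the standard library are available. Lean on these libraries where they do the work, as an engineer would, in place of code of your own. Each camera call takes 0.05 s, during which the arm holds its last target. There are 200 camera calls.

## Working session

There is one attempt and no reset: what is moved stays moved. The work goes in short steps, Python scripts to look and compute and a tool call to move; the robot and the scene stay as the last step left them, time stands still between calls to the robot, and variables do not carry over. Pictures are saved under pics/ and viewed, at most 10 in all, crops included, and the job is handed in when it is done.

```bash
ls; mkdir -p pics
```

Run:
```python
from cell import manip
import cv2
for n in("scene","top"):
    f=manip.grab_frame(n); cv2.imwrite(f"pics/{n}0.png",cv2.resize(f[:,:,::-1],(800,600),interpolation=cv2.INTER_CUBIC))
    c=manip.calibration(n); print(n,c)
s=manip.get_state(); print(s['t'],s['tcp_pos'],s['tool_rot'],s['gripper_width'])
```

```text
cell.py
pics
scene {'K': array([[466.30825087,   0.        , 286.49849466],
       [  0.        , 466.30825087, 211.08285548],
       [  0.        ,   0.        ,   1.        ]]), 'cam_to_world': array([[ 4.82744920e-01,  4.69066980e-01, -7.39549532e-01,
        -7.40675936e+02],
       [-8.75718940e-01,  2.66827930e-01, -4.02391841e-01,
        -7.16334469e+02],
       [ 8.58374517e-03,  8.41890149e-01,  5.39580666e-01,
         9.78498961e+02],
       [ 0.00000000e+00,  0.00000000e+00,  0.00000000e+00,
         1.00000000e+00]])}
top {'K': array([[434.25541417,   0.        , 280.40253764],
       [  0.        , 434.25541417, 210.70970135],
       [  0.        ,   0.        ,   1.        ]]), 'cam_to_world': array([[-4.55378860e-03,  9.97368160e-01, -7.23603294e-02,
         3.73584719e+02],
       [-9.99953187e-01, -5.15946224e-03, -8.18553396e-03,
        -5.34069172e+01],
       [-8.53733133e-03,  7.23196668e-02,  9.97344965e-01,
         1.31898792e+03],
       [ 0.00000000e+00,  0.00000000e+00,  0.00000000e+00,
         1.00000000e+00]])}
0.1 [ 248.7883921  -572.88873547  230.63399065] [-6.40563439e-04  9.79094015e-01  2.03407143e-01 -1.80898319e-04] 85.36218639953466
```
View pics/scene0.png

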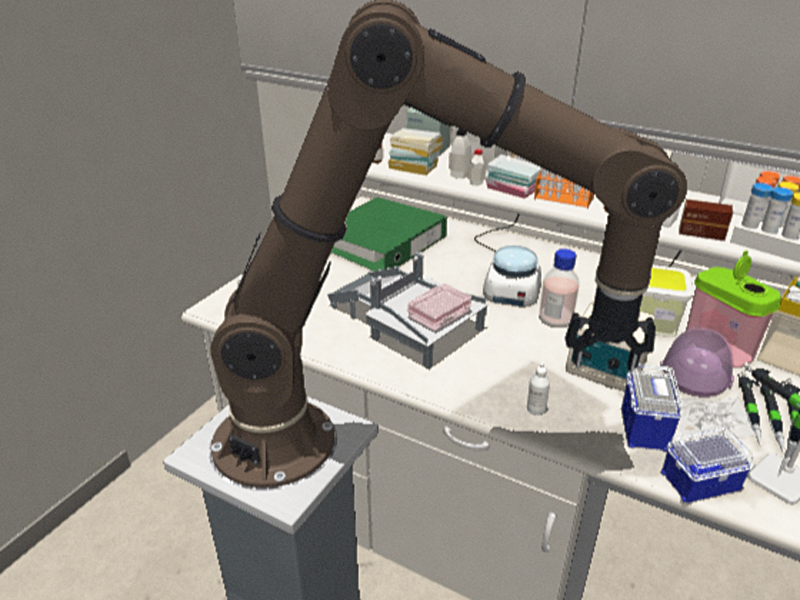

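View pics/top0.png

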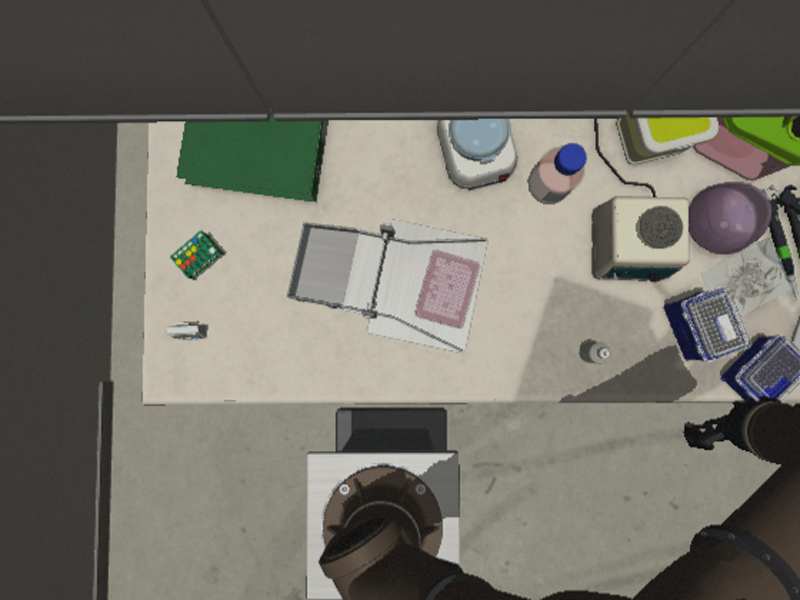

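The top picture shows the chute with the deck entry on the right (~(475,295)) and the ramp on the left. The box is at ~(447,288), and the bottle at (598,352) is well clear. I'll enlarge the chute area.

Run:
```python
import cv2
from cell import manip
f=manip.grab_frame("top")[145:255,195:350,::-1]
cv2.imwrite("pics/crop1.png",cv2.resize(f,None,fx=5,fy=5,interpolation=cv2.INTER_CUBIC))
```

View pics/crop1.png

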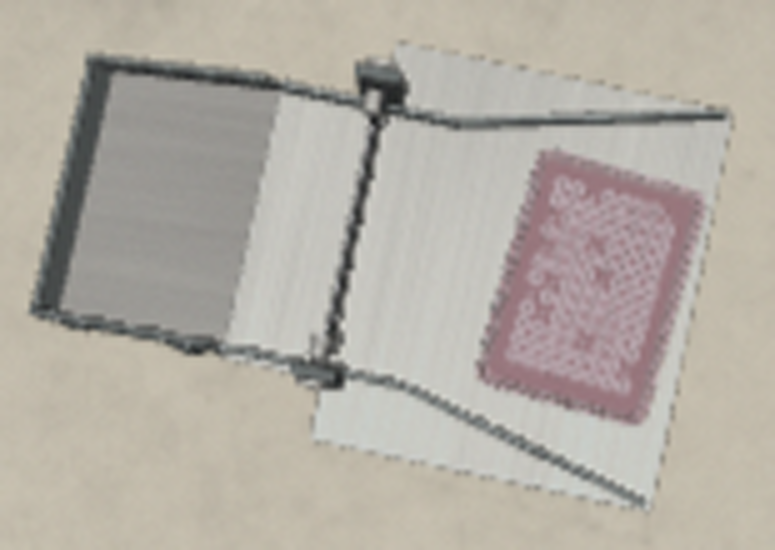

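The crop shows these corners:
- Deck entry: (732,118) and (652,508).
- Lip: (280,92) and (232,335).
- Box rim: (545,150), (705,195), (642,425), (482,380).

Create h.py:
```python
import numpy as np
from cell import manip
def px2w(name,u,v,z):
    c=manip.calibration(name);K=c['K'];T=c['cam_to_world']
    d=T[:3,:3]@np.array([(u-K[0,2])/K[0,0],-(v-K[1,2])/K[1,1],-1.])
    o=T[:3,3]; return o+d*(z-o[2])/d[2]
def crop(pts,z,off=(195,145),k=5):
    return np.array([px2w("top",(u+.5)/k-.5+off[0],(v+.5)/k-.5+off[1],z) for u,v in pts])
```

Run:
```python
from h import *
np.set_printoptions(suppress=True,precision=1)
e=crop([(732,118),(652,508)],75); l=crop([(280,92),(232,335)],75); n=crop([(400,43),(315,440)],75)
E0=e.mean(0);L=l.mean(0)
print(e,l,n,np.linalg.norm(e[0]-e[1]),np.linalg.norm(l[0]-l[1]))
d=L-E0; print("len (260)",np.linalg.norm(d)); 
for a,b in((E0,L),): print("yaw centre",np.arctan2(d[1],d[0]))
for q in(e,l,n): w=q[0]-q[1]; print("yaw from cross",np.arctan2(w[1],w[0])+np.pi/2)
print("sides",[np.arctan2(*(n[i]-e[i])[[1,0]]) for i in(0,1)])
b=crop([(545,150),(705,195),(642,425),(482,380)],119); B=b.mean(0)
print("box",B,[np.linalg.norm(b[i]-b[i-1]) for i in range(4)])
w=b[0]+b[1]-b[2]-b[3]; x=b[0]+b[3]-b[1]-b[2]
print("box yaw",np.arctan2(w[1],w[0])+np.pi/2,np.arctan2(x[1],x[0]))
yaw=np.arctan2(d[1],d[0]); X=np.array([np.cos(yaw),np.sin(yaw)]);Y=np.array([-X[1],X[0]])
O=(E0+L)[:2]/2+70*X
print("origin",O,"box in chute",X@(B[:2]-O),Y@(B[:2]-O))
s=manip.get_state();print(s['tcp_pos'],s['tool_rot'])
from scipy.spatial.transform import Rotation as R
q=s['tool_rot'];print(R.from_quat([q[1],q[2],q[3],q[0]]).as_matrix())
```

```text
[[ 586.1 -218.8   75. ]
 [ 361.7 -170.    75. ]] [[602.9  42.5  75. ]
 [461.9  70.1  75. ]] [[631.2 -27.1  75. ]
 [401.3  22.4  75. ]] 229.6734208340431 143.67144226513045
len (260) 257.42873258889404
yaw centre 1.341590543815554
yaw from cross 1.3563318199756638
yaw from cross 1.3778458916838483
yaw from cross 1.3586387907355093
sides [np.float64(1.3398185438104555), np.float64(1.3673955947424608)]
box [ 484.4 -134.9  119. ] [np.float64(133.0505930567552), np.float64(92.3812077858433), np.float64(132.76322031002377), np.float64(91.69509059956233)]
box yaw 1.294934643378852 1.2897067090032033
origin [519.   -0.9] box in chute -138.38902831464537 3.3034924446321416
[ 248.8 -572.9  230.7] [-0.   1.   0.2 -0. ]
[[ 0.9  0.4 -0. ]
 [ 0.4 -0.9  0. ]
 [-0.  -0.  -1. ]]
```

Add to h.py:
```python
from scipy.spatial.transform import Rotation as R
YAW=1.355;X=np.array([np.cos(YAW),np.sin(YAW),0]);Y=np.array([-X[1],X[0],0])
O=(np.array([474.0,-194.4])+np.array([532.4,56.3]))/2+70*X[:2]; O=np.array([*O,0])
def go(cx,cy,z):
    s=manip.get_state();q=s['tool_rot'];M=R.from_quat([q[1],q[2],q[3],q[0]]).as_matrix()
    t=O+cx*X+cy*Y+[0,0,z]; Rt=np.column_stack([X,-Y,[0,0,-1.]])
    p=s['tcp_pos']-O
    print("now chute",(p@X).round(1),(p@Y).round(1),p[2].round(1),"rotvec",R.from_matrix(M.T@Rt).as_rotvec().round(3),"move",(M.T@(t-s['tcp_pos'])).round(1),"t",s['t'],"f",np.round(s['ft_force'],1),"w",s['gripper_width'])
```

Run:
```python
from h import *
print(O, px2w("top",598*.7,352*.7,120))
b=crop([(545,150),(705,195),(642,425),(482,380)],119).mean(0)-O; print("box",b@X,b@Y)
go(-245,3,200)
```

```text
[518.18877471  -0.67356669   0.        ] [ 360.40318734 -422.41610685  120.        ]
box -138.36572522991673 4.2979183455908005
now chute -616.7 140.6 230.7 rotvec [-0.001 -0.    -0.945] move [ 329.2 -220.7   30.9] t 0.15 f [0.2 0.7 0.4] w 85.27498013509293
```

Units first: shifts go in m and turns go in units of 0.1 rad. So 140 mm is 0.14, 112 mm is 0.112, -0.4 rad is -4.

>>> inch_along(steps=[0, 0, -0.8, 0.028, -0.019, 0, 50, 0, 0, -1.6, 0.056, -0.038, 0, 50, 0, 0, -2.4, 0.084, -0.057, 0, 50, 0, 0, -3.2, 0.112, -0.076, 0, 50, 0, 0, -4, 0.14, -0.094, 0, 50])

```text
t: 0.57
tcp_pos: [340.4, -429.6, 231.1]
tool_rot: [-0.0, 0.918, 0.396, -0.0]
ft_force: [0.8, 0.8, 0.4]
gripper_width: 50.2
gripper_force: 0.0
```

```bash
python3 -c "
from h import *
go(-245,3,220)"
```

```text
now chute -457.0 81.8 231.1 rotvec [-0.    -0.    -0.541] move [222.3 -41.7  11.1] t 0.5667 f [0.8 0.8 0.4] w 50.16799010437099
```

>>> inch_along(steps=[0, 0, -1, 0.03, -0.006, 0, 50, 0, 0, -2, 0.06, -0.012, 0, 50, 0, 0, -3, 0.09, -0.018, 0, 50, 0, 0, -4, 0.12, -0.023, 0, 50, 0, 0, -5, 0.15, -0.028, 0, 50])

```text
t: 0.98
tcp_pos: [423.6, -301.9, 231.3]
tool_rot: [-0.0, 0.792, 0.611, -0.0]
ft_force: [-0.1, -0.1, -0.1]
gripper_width: 50.1
gripper_force: 0.0
```

```bash
python3 -c "
from h import *
go(-245,3,97)"
```

```text
now chute -314.5 27.9 231.3 rotvec [-0.    0.   -0.04] move [ 70.5  22.1 134.3] t 0.9833 f [-0.1 -0.1 -0.1] w 50.05932833686656
```

In the tool's units: 125 mm is 0.125, 95 mm is 0.095, -0.04 rad is -0.4.

>>> inch_along(steps=[0, 0, -0.4, 0.03, 0.01, 0.01, 50, 0, 0, -0.4, 0.06, 0.019, 0.025, 50, 0, 0, -0.4, 0.07, 0.022, 0.06, 50, 0, 0, -0.4, 0.07, 0.022, 0.095, 50, 0, 0, -0.4, 0.07, 0.022, 0.125, 50])

```text
t: 1.4
tcp_pos: [462.7, -240.0, 104.7]
tool_rot: [-0.0, 0.78, 0.626, 0.0]
ft_force: [-0.6, -1.4, -0.2]
gripper_width: 49.7
gripper_force: 0.0
```

>>> inch_along(steps=[0, 0, 0, 0, 0, 0.005, 50, 0, 0, 0, 0, 0, 0.009, 50, 0, 0, 0, 0, 0, 0.009, 50])

```text
t: 1.65
tcp_pos: [462.6, -241.7, 97.7]
tool_rot: [-0.0, 0.781, 0.625, -0.0]
ft_force: [-0.5, -0.5, 0.9]
gripper_width: 50.0
gripper_force: 0.0
```

Run:
```python
from h import *
import cv2
go(-200,3,97)
f=manip.grab_frame("top")[145:265,195:355,::-1]
cv2.imwrite("pics/crop2.png",cv2.resize(f,None,fx=5,fy=5,interpolation=cv2.INTER_CUBIC))
```

```text
now chute -247.3 2.7 97.7 rotvec [-0.    -0.    -0.006] move [47.3 -0.6  0.7] t 1.65 f [-0.5 -0.5  0.9] w 50.004135146274194
```

View pics/crop2.png

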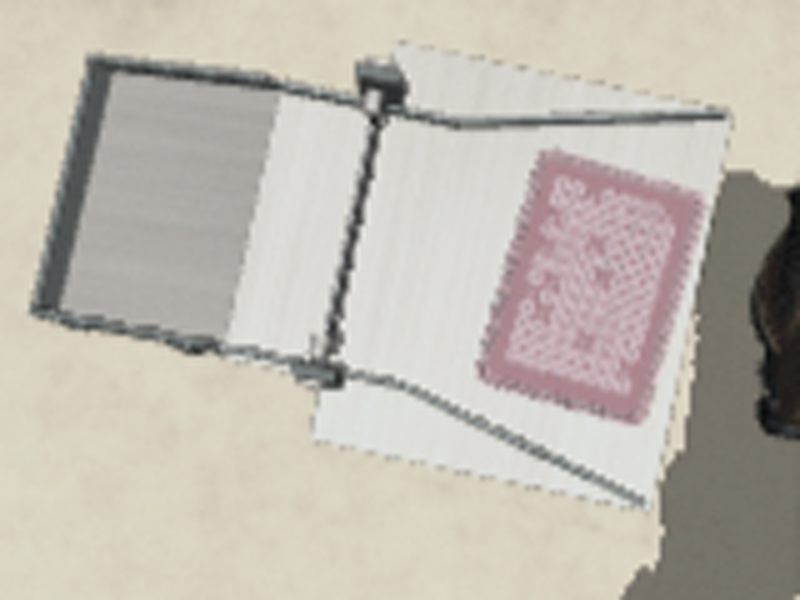

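The gripper is right of the entry edge and in line with the box, which hasn't moved. Next I push.

In the tool's units: 20 mm is 0.02, 48 mm is 0.048, -0.006 rad is -0.06.

>>> inch_along(steps=[0, 0, -0.06, 0.01, 0, 0, 50, 0, 0, -0.06, 0.02, 0, 0, 50, 0, 0, -0.06, 0.03, 0, 0, 50, 0, 0, -0.06, 0.04, 0, 0, 50, 0, 0, -0.06, 0.048, 0, 0, 50])

```text
t: 2.12
tcp_pos: [473.6, -192.8, 97.9]
tool_rot: [0.0, 0.778, 0.628, 0.0]
ft_force: [0.8, 0.7, 0.8]
gripper_width: 49.9
gripper_force: 0.0
```

>>> inch_along(steps=[0, 0, 0, 0.007, 0, 0, 50, 0, 0, 0, 0.014, 0, 0, 50, 0, 0, 0, 0.021, 0, 0, 50, 0, 0, 0, 0.028, 0, 0, 50, 0, 0, 0, 0.035, 0, 0, 50])

```text
t: 2.53
tcp_pos: [480.5, -159.9, 97.3]
tool_rot: [-0.0, 0.779, 0.627, -0.0]
ft_force: [0.4, -0.6, 1.3]
gripper_width: 50.0
gripper_force: 0.2
```

>>> inch_along(steps=[0, 0, 0, 0.007, 0, 0, 50, 0, 0, 0, 0.014, 0, 0, 50, 0, 0, 0, 0.021, 0, 0, 50, 0, 0, 0, 0.028, 0, 0, 50, 0, 0, 0, 0.028, 0, 0, 50])

```text
t: 2.95
tcp_pos: [486.9, -131.1, 97.4]
tool_rot: [-0.0, 0.778, 0.628, 0.0]
ft_force: [0.6, 0.3, 0.2]
gripper_width: 49.8
gripper_force: 0.0
```

Run:
```python
from h import *
import cv2
go(10,3,97)
f=manip.grab_frame("top")[145:265,195:355,::-1]
cv2.imwrite("pics/crop3.png",cv2.resize(f,None,fx=5,fy=5,interpolation=cv2.INTER_CUBIC))
```

```text
now chute -134.1 2.6 97.4 rotvec [ 0.    -0.001  0.003] move [144.1   0.    0.5] t 2.95 f [0.6 0.3 0.2] w 49.847538962617676
```

View pics/crop3.png

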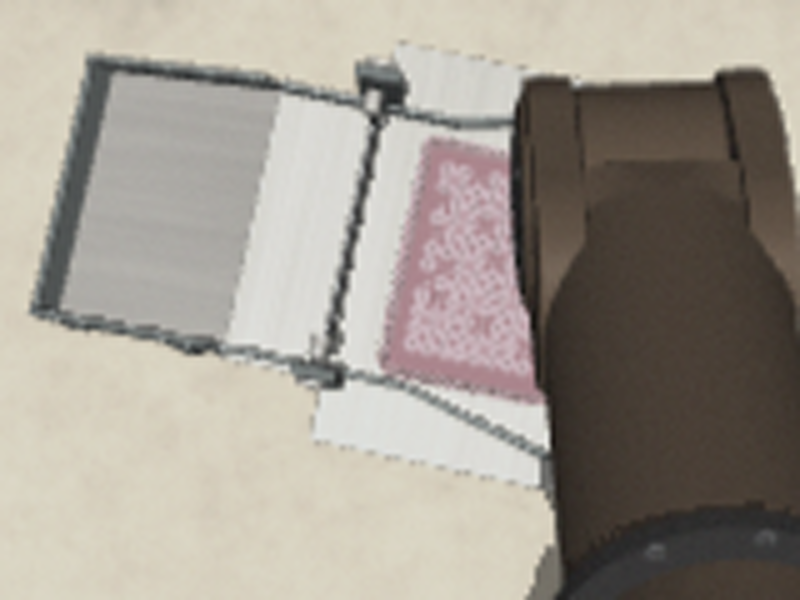

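The box is square to the chute. Its front edge runs (425,140)–(382,370), near the flap, and I'll check how well it's centred.

Run:
```python
from h import *
p=crop([(425,140),(382,370)],119)-O; print(p@X,p@Y)
q=crop([(378,120),(332,350)],140)-O; print(q@X,q@Y)
q=crop([(465,124),(400,384)],91)-O; print("guides",q@X,q@Y)
q=crop([(280,92),(232,335),(732,118),(652,508)],75)-O; print(q@X,q@Y)
```

```text
[-29.6824377  -33.35388909] [-56.68631613  73.87209464]
[-3.0734713  -5.29308843] [-58.8710463   69.89456515]
guides [-48.85381152 -43.85073308] [-74.81149311  78.18794476]
[  60.31666035   57.03464366 -198.57699457 -198.88287812] [ -73.46522239   70.16872795 -113.03297993  116.64023721]
```

In the tool's units: 6 mm is 0.006, 5 mm is 0.005.

>>> inch_along(steps=[0, 0, 0, 0.007, 0.001, 0, 50, 0, 0, 0, 0.013, 0.003, 0, 50, 0, 0, 0, 0.019, 0.005, 0, 50, 0, 0, 0, 0.025, 0.006, 0, 50, 0, 0, 0, 0.03, 0.006, 0, 50])

```text
t: 3.42
tcp_pos: [499.3, -104.2, 97.3]
tool_rot: [0.0, 0.779, 0.627, 0.0]
ft_force: [-0.3, -0.5, -0.4]
gripper_width: 49.9
gripper_force: 0.2
```

>>> inch_along(steps=[0, 0, 0, 0.006, 0, 0, 50, 0, 0, 0, 0.012, 0, 0, 50, 0, 0, 0, 0.018, 0, 0, 50, 0, 0, 0, 0.024, 0, 0, 50, 0, 0, 0, 0.03, 0, 0, 50])

```text
t: 3.83
tcp_pos: [505.1, -75.1, 97.3]
tool_rot: [-0.0, 0.779, 0.627, -0.0]
ft_force: [-0.4, -0.6, -0.3]
gripper_width: 50.2
gripper_force: 0.3
```

Run:
```python
from h import *
import cv2
go(10,0,97)
f=manip.grab_frame("top")[145:265,195:355,::-1]
g=manip.grab_frame("scene")[160:280,210:370,::-1]
cv2.imwrite("pics/crop4.png",cv2.resize(np.vstack([f,g]),None,fx=2.5,fy=2.5,interpolation=cv2.INTER_CUBIC))
```

```text
now chute -75.5 -3.2 97.3 rotvec [-0.     0.     0.001] move [85.5 -3.1  0.3] t 3.8333 f [-0.4 -0.6 -0.3] w 50.24062570082165
```

View pics/crop4.png

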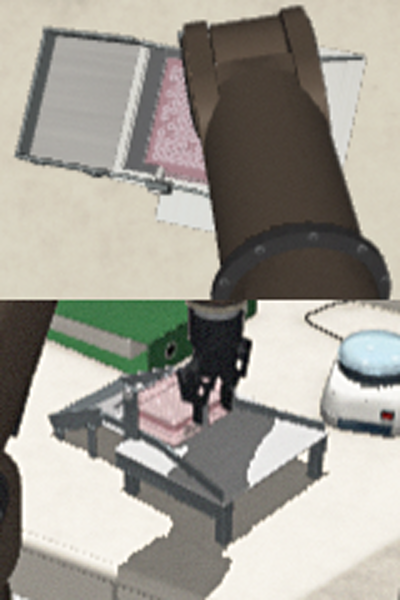

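The flap has lifted and the box is entering straight. I'll keep going until its middle is past the lip.

In the tool's units: 24 mm is 0.024, 6 mm is 0.006.

>>> inch_along(steps=[0, 0, 0, 0.006, 0, 0, 50, 0, 0, 0, 0.012, 0, 0, 50, 0, 0, 0, 0.018, -0.001, 0, 50, 0, 0, 0, 0.024, -0.002, 0, 50, 0, 0, 0, 0.03, -0.003, 0, 50])

```text
t: 4.35
tcp_pos: [508.6, -45.0, 97.3]
tool_rot: [-0.0, 0.779, 0.627, -0.0]
ft_force: [-0.5, -0.9, -1.0]
gripper_width: 49.9
gripper_force: 0.3
```

>>> inch_along(steps=[0, 0, 0, 0.006, 0, 0, 50, 0, 0, 0, 0.012, 0, 0, 50, 0, 0, 0, 0.018, 0, 0, 50, 0, 0, 0, 0.024, 0, 0, 50, 0, 0, 0, 0.03, 0, 0, 50])

```text
t: 4.77
tcp_pos: [515.2, -15.6, 97.3]
tool_rot: [-0.0, 0.779, 0.627, 0.0]
ft_force: [-0.2, -0.7, -0.1]
gripper_width: 49.8
gripper_force: 0.3
```

>>> inch_along(steps=[0, 0, 0, 0.005, 0, 0, 50, 0, 0, 0, 0.01, 0, 0, 50, 0, 0, 0, 0.015, 0, 0, 50, 0, 0, 0, 0.019, 0, 0, 50, 0, 0, 0, 0.021, 0, 0, 50])

```text
t: 5.18
tcp_pos: [519.8, 4.9, 97.4]
tool_rot: [0.0, 0.779, 0.627, 0.0]
ft_force: [0.1, -0.6, 0.8]
gripper_width: 50.2
gripper_force: 0.4
```

Run:
```python
from h import *
import cv2
go(10,0,97)
f=manip.grab_frame("top")[145:265,195:355,::-1]
g=manip.grab_frame("scene")[160:280,210:370,::-1]
cv2.imwrite("pics/crop5.png",cv2.resize(np.vstack([f,g]),None,fx=2.5,fy=2.5,interpolation=cv2.INTER_CUBIC))
```

```text
now chute 5.8 -0.4 97.4 rotvec [ 0.    -0.     0.001] move [ 4.2 -0.3  0.4] t 5.1833 f [ 0.1 -0.6  0.8] w 50.211303776080754
```

View pics/crop5.png

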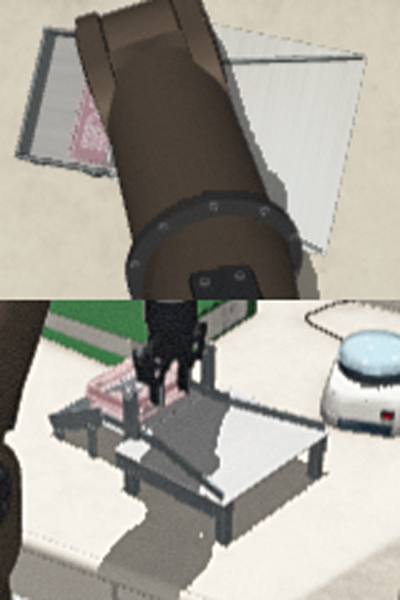

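The box straddles the lip and the fingers are just past the hinge line. A few mm more should tip it.

>>> inch_along(steps=[0, 0, 0, 0.002, 0, 0, 50, 0, 0, 0, 0.004, 0, 0, 50, 0, 0, 0, 0.006, 0, 0, 50, 0, 0, 0, 0.008, 0, 0, 50, 0, 0, 0, 0.008, 0, 0, 50])

```text
t: 5.7
tcp_pos: [520.6, 12.5, 97.1]
tool_rot: [-0.0, 0.779, 0.627, -0.0]
ft_force: [-2.8, 0.2, 1.2]
gripper_width: 50.0
gripper_force: 0.0
```

>>> inch_along(steps=[0, 0, 0, 0, 0, 0, 50, 0, 0, 0, 0, 0, 0, 50, 0, 0, 0, 0, 0, 0, 50, 0, 0, 0, 0, 0, 0, 50, 0, 0, 0, 0, 0, 0, 50])

```text
t: 6.12
tcp_pos: [520.6, 11.8, 97.1]
tool_rot: [-0.0, 0.779, 0.627, -0.0]
ft_force: [-3.7, 0.7, 0.5]
gripper_width: 49.9
gripper_force: 0.2
```

Run:
```python
from h import *
import cv2
go(10,0,97)
f=manip.grab_frame("top")[145:265,195:355,::-1]
g=manip.grab_frame("scene")[160:280,210:370,::-1]
cv2.imwrite("pics/crop6.png",cv2.resize(np.vstack([f,g]),None,fx=2.5,fy=2.5,interpolation=cv2.INTER_CUBIC))
```

```text
now chute 12.7 0.3 97.1 rotvec [-0.001  0.     0.001] move [-2.7  0.3  0.1] t 6.1167 f [-3.7  0.7  0.5] w 49.90229994526726
```

View pics/crop6.png

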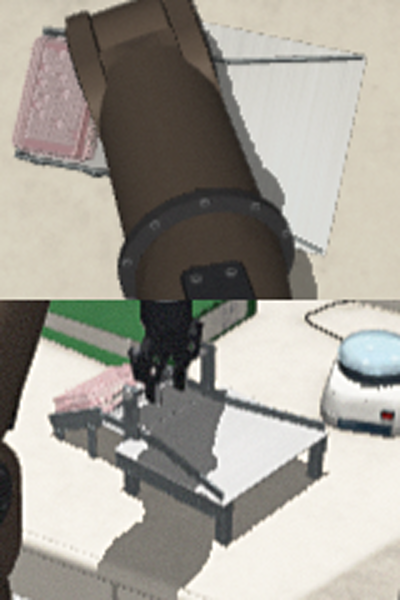

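The box has slid down to the stop. A small sideways force (3.7 N) suggests a light touch on the -y side, so I'll shift away slightly and draw back along the deck.

>>> inch_along(steps=[0, 0, 0, 0, -0.002, 0, 50, 0, 0, 0, 0, -0.004, 0, 50, 0, 0, 0, -0.001, -0.004, 0, 50, 0, 0, 0, -0.004, -0.004, 0, 50, 0, 0, 0, -0.008, -0.004, 0, 50])

```text
t: 6.63
tcp_pos: [516.0, 4.9, 97.5]
tool_rot: [0.0, 0.779, 0.627, 0.0]
ft_force: [-1.1, -0.1, 0.1]
gripper_width: 49.8
gripper_force: 0.1
```

>>> inch_along(steps=[0, 0, 0, -0.006, 0, 0, 50, 0, 0, 0, -0.012, 0, 0, 50, 0, 0, 0, -0.018, 0, 0, 50, 0, 0, 0, -0.024, 0, 0, 50, 0, 0, 0, -0.03, 0, 0, 50])

```text
t: 7.05
tcp_pos: [509.0, -25.2, 97.3]
tool_rot: [0.0, 0.779, 0.627, -0.0]
ft_force: [0.5, -0.3, 0.3]
gripper_width: 49.9
gripper_force: 0.0
```

Forces are free. I'll draw well back past the entry edge, then rise so the cameras can see.

>>> inch_along(steps=[0, 0, 0, -0.015, 0, 0, 50, 0, 0, 0, -0.03, 0, 0, 50, 0, 0, 0, -0.05, 0, 0, 50, 0, 0, 0, -0.075, 0, 0, 50, 0, 0, 0, -0.1, 0, 0, 50])

```text
t: 7.47
tcp_pos: [487.5, -123.1, 97.4]
tool_rot: [0.0, 0.779, 0.627, 0.0]
ft_force: [0.2, -0.7, 0.1]
gripper_width: 49.8
gripper_force: 0.0
```

>>> inch_along(steps=[0, 0, 0, -0.025, 0, -0.01, 50, 0, 0, 0, -0.05, 0, -0.03, 50, 0, 0, 0, -0.075, 0, -0.06, 50, 0, 0, 0, -0.1, 0, -0.09, 50, 0, 0, 0, -0.12, 0, -0.11, 50])

```text
t: 7.88
tcp_pos: [461.9, -241.9, 210.0]
tool_rot: [0.001, 0.779, 0.627, 0.0]
ft_force: [1.4, -0.2, 0.6]
gripper_width: 49.9
gripper_force: 0.0
```

>>> inch_along(steps=[0, 0, 0, -0.01, 0, 0, 50, 0, 0, 0, -0.01, 0, 0, 50, 0, 0, 0, -0.01, 0, 0, 50, 0, 0, 0, -0.01, 0, 0, 50, 0, 0, 0, -0.01, 0, 0, 50])

```text
t: 8.3
tcp_pos: [459.9, -247.4, 206.2]
tool_rot: [-0.001, 0.778, 0.628, -0.0]
ft_force: [0.7, -0.0, -0.8]
gripper_width: 50.0
gripper_force: 0.0
```

```bash
python3 - <<'E'
from h import *
import cv2
F=manip.grab_frame("top");f=F[145:265,195:355,::-1]
g=manip.grab_frame("scene")[160:280,210:370,::-1]
h=F[145:385,100:420,::-1]
a=cv2.resize(np.vstack([f,g]),None,fx=2.5,fy=2.5,interpolation=cv2.INTER_CUBIC)
b=np.zeros((600,400,3),np.uint8); b[:300]=cv2.resize(h,(400,300))
cv2.imwrite("pics/end.png",np.hstack([a,b]))
E
```

```text
(no output)
```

View pics/end.png

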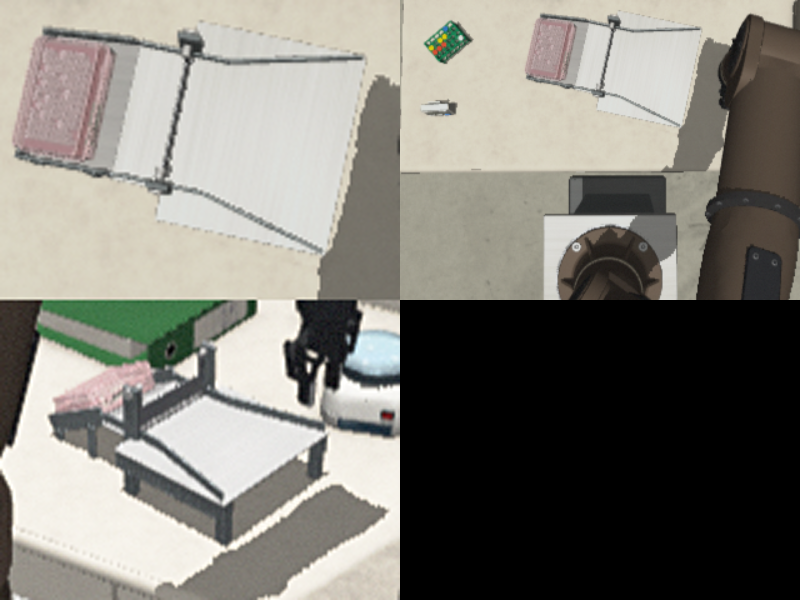

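The box lies on the ramp against the stop at about (62,100). The flap hangs shut as a thin line between the posts, and the rack and timer are where they were. The robot is clear of everything.

```bash
python3 -c "
from cell import manip
print(manip.sign_off())"
```

```text
the job is handed in; nothing more can be done
None
```

The tip box is through the flap and down the ramp against the stop, the flap hangs shut, the timer and rack look unmoved (the bottle was hidden behind the arm in the last picture, but the path kept clear of it), and the job was handed in at about 8.4 s with the robot touching nothing.

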